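Find the thread start of the therapy bolt and hold it started

TASK

Take the orange grip of the crank on the bolt board and turn the bolt backward (anticlockwise from above) until it drops off the start of the thread; let it sink fully, then turn it forward (clockwise) one full turn so that it is started, no more. Finish while still holding the grip in the closed fingers, keeping the bolt still, and do not disturb the wooden post stand, the green tin or the spare bolt.

Things in the scene. Friction and masses are not known exactly. Their poses are not given: they have to be found in the camera images.
- crank_grip: orange upright cylinder, 22 mm across, 56 mm tall: the hand grip of the crank. It spins freely about its own upright axis, so it can be carried round the circle without turning the hand. Origin at its centre, half-way up. Its underside is 2 mm above the 12 mm thick dark steel crank arm; nothing is above it. Its axis runs 55 mm from the bolt axis
- crank_hub (a point): centre of the top of the dark steel hub (44 mm across) on the bolt axis; it rises and sinks with bolt and grip. Together they weigh about 0.66 kg and a soft spring adds about 5 N downward. A firm grip can hold the bolt up at the drop (12 N then hang on the fingers): grip lightly, or open the fingers some mm for a moment to let it sink
- boss_top (a point): centre of the top face of the aluminium threaded boss (72 mm across, 45 mm tall) on the fixed plywood bolt board (210 x 240 x 30 mm); the point lies on the bolt's upright axis, 75 mm above the table. z is up, x points to the red mark. The crank arm turns above the boss and stays clear of it throughout the job
- start_mark (a point): red dash (22 x 7 mm) on the top of the board, centre 75 mm from the bolt axis. The thread start lies under the crank arm when the arm points at it, but only within about 25 degrees either way: the true place must be felt or seen from the drop
- bolt_turn (a joint): angle of bolt and crank in rad, 0 when the crank arm points to the red mark, growing clockwise seen from above (forward, tightening); starts between 1.0 and 2.0, stops at -0.9 and 9.4. It turns with little resistance (about 1 to 3 N at the grip)
- bolt_lift (a joint): height of the bolt in m, 0 when just dropped at the thread start. Right-hand thread, pitch 8 mm. At first it rides 5 to 7 mm high on the first thread face and climbs 1.3 mm per rad turned backward; past the start it drops 8 mm. Then turning forward lowers it 1.3 mm per rad: one turn gives -0.008. Turned forward without having sunk, it climbs back on the first face or jams
- post_stand_mid (a point): dark wooden block 90 x 90 x 18 mm with an upright wooden post 26 mm across, 93 mm tall in all, loose on the table beside the board; point 45 mm above its underside. Leave alone
- tin_mid (a point): open green tin 110 x 80 x 35 mm, loose on the table on the other side of the board; point at its centre. Leave alone
- spare_bolt_mid (a point): loose steel bolt standing head down on the board beside the boss: round head 30 mm across, 12 mm tall, shank 14 mm across, 45 mm tall in all; point half-way up. Leave alone

How it is judged:
By the outcome, as a careful person would: the job done as asked, in the order asked, and still so for the second after the job is handed in, while the arm keeps its last pose, push and grip.
It also fails if it takes over 61 s, if anything falls off the work surface, if the arm or the gripper's body presses on something with over 40 N, if the wrist force passes 120 N, or if a joint passes its speed limit or range.

ROBOT

A 7-joint arm with a two-finger parallel gripper is mounted at the origin on the work surface. World frame = base frame: x ahead of the robot, y to its left, z up, the work surface at z = 0. Lengths are in m, angles in rad, forces in N, time in s.
With the tool pointing down it reaches from about 0.425 to 0.875 m from the base axis. Payload 8.4 kg.
Tool frame: the origin (TCP) lies on the centre line of the jaws, within the pads' length; the fingertips stand 19 mm ahead of it and the grasp point (between the pads) is the TCP; x points along the fingers, y is the direction in which the jaws open and shut, and the axes are right-handed (so a half turn about x gives the same grasp; the last joint's range is limited). The gripper opens to 87 mm and grips with 3 to 60 N. Pads are 19 mm wide; open, the fingers measure 117 mm over their backs; the gripper's body (75 mm by 190 mm) begins 51 mm behind the grasp point.
Start: joints at [-1.23, 0.333, 0.04, 1.465, -0.013, 1.343, -0.059], TCP at [0.277, 0.588, 0.242] pointing down, gripper open.
Joint ranges: [-2.58, 2.58], [-0.38, 2.09], [-1.3, 1.39], [0.25, 2.4], [-1.5, 4.64], [0.08, 2.09], [-2.65, 2.65]. Speed limits (rad/s): [2.22, 2.22, 2.79, 2.79, 3.14, 3.14, 3.14].

INTERFACE

Orientations are given as a unit quaternion [w, x, y, z].
In Python, from station import bot gives the robot as it stands.
- The arm moves only by the shell command python3 -m crank 'ROWS'. ROWS is JSON, one flat list of numbers, 7 for each row, row after row: the shift along the tool's x, y, z in m, then the turn, a rotation vector about the tool's x, y, z in degrees, then the closure in counts, from 0 (fully open) to 255 (shut). A call has 1 to 20 rows; each row is the pose to reach, as a shift and turn from the pose commanded when the call began, along the tool's axes at that moment; what a row does not reach only later rows make up. A row lasts 1/10 s, in which the tool goes at most 50 mm and 8.59 degrees, less where a joint would pass 70% of its speed; a pose out of reach is approached as far as the arm can. A call with a gripper value outside its range is refused whole. The fingers move at their own pace and stop on an object; the grip force is fixed at half the most. Time passes only in rows, so rows that repeat a pose let the fingers close. It gives the time, the measured TCP pose, the force and the opening at its end, in the units of the state.
- bot.sense(): the state, without advancing time (a new reading comes with each control period).
- bot.get_image(name): name is "scene" or "top" or "wrist"; returns a dict with "frame" (420x560x3 uint8, blue, green, red), "camera_matrix" (3x3 intrinsics, pixels), "rvec" (rotation vector, rad) and "tvec" (3), from world to camera coordinates, as OpenCV has them. Camera axes: x right, y down, z forward; pixel columns grow to the right and rows downward; lengths in m; the calibration is good to about 2 mm. The wrist camera is an equidistant fisheye: a pixel r from the principal point sees the ray r / f radians off the axis. A picture is of the moment at which its call begins. There is no depth.
- bot.sign_off(): hands the job in, once; it reports no verdict.
The state is a dict: "clock": time; "qpos": joint angles; "qd": joint speeds; "joint_efforts": joint torques, N m; "tool_pos": TCP position; "orientation": TCP orientation; "wrist_force": force on the tool from outside, world axes, zero at the start; "ft_torque": the same for the moment, N m; "gripper_width": opening from 0.0 (shut) to 1.0 (fully open).
Only numpy, scipy, OpenCV 4.12 (cv2) and the standard library are available. Lean on these libraries where they do the work, as an engineer would, in place of code of your own. Each camera call takes 0.05 s, during which the arm holds its last target.

## Working session

There is one attempt and no reset: what is moved stays moved. The work goes in short steps, Python scripts to look and compute and a shell command to move; the robot and the scene stay as the last step left them, time stands still between calls to the robot, and variables do not carry over. Pictures are saved under pics/ and viewed, and the job is handed in when it is done.

```bash
mkdir -p pics; ls; python3 - <<'E'
from station import bot
import cv2
s=bot.sense()
print({k:(v if not hasattr(v,'round') else v) for k,v in s.items()})
for n in ("scene","top","wrist"):
    d=bot.get_image(n); cv2.imwrite(f"pics/{n}0.png",d["frame"]); print(n,d["camera_matrix"],d["rvec"],d["tvec"])
E
```

```text
pics
{'clock': 0.0, 'qpos': array([-1.23020417,  0.33389136,  0.03987854,  1.46627921, -0.01341035,
        1.34328274, -0.05848161]), 'qd': array([ 0.00179263,  0.00101726, -0.0008049 , -0.00028787, -0.00023075,
        0.00284138,  0.00103463]), 'joint_efforts': array([ 7.39702573e-04, -6.56354713e+01,  1.33586224e+00, -4.03793800e+01,
       -5.95544139e-02,  4.44909884e-02,  1.29946879e-04]), 'tool_pos': array([0.27657653, 0.58773887, 0.24066805]), 'orientation': array([ 0.68999059,  0.15368509,  0.69016756, -0.15479865]), 'wrist_force': array([-0.21334547,  0.17626215, -0.16044518]), 'ft_torque': array([ 0.02986232,  0.03871904, -0.02600261]), 'gripper_width': 0.9993461234063375}
scene [[482.25869911   0.         300.09405318]
 [  0.         482.25869911 217.51471657]
 [  0.           0.           1.        ]] [ 2.03898129  1.63337434 -0.51931143] [-0.15303318 -0.40035036  1.23627841]
top [[400.401375     0.         281.48933913]
 [  0.         400.401375   206.84770504]
 [  0.           0.           1.        ]] [ 2.1184251  -2.15158393  0.18431707] [0.03268281 0.57928004 0.75436125]
wrist [[325.1922621    0.         277.74239311]
 [  0.         325.1922621  203.86884399]
 [  0.           0.           1.        ]] [-2.42904488 -1.5417064  -0.23174357] [-0.65019007 -0.03741185  0.39249098]
```

View pics/scene0.png

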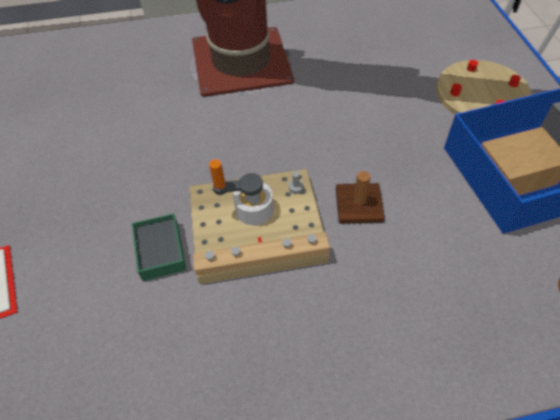

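View pics/top0.png

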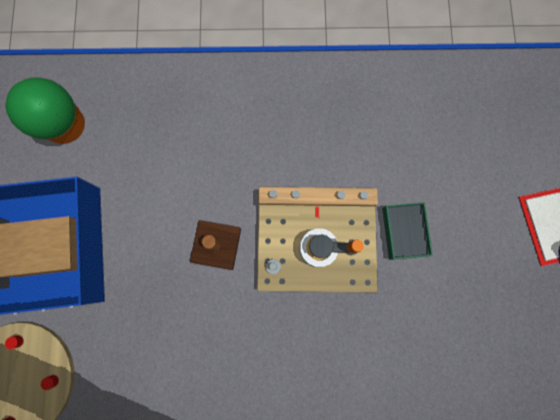

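View pics/wrist0.png

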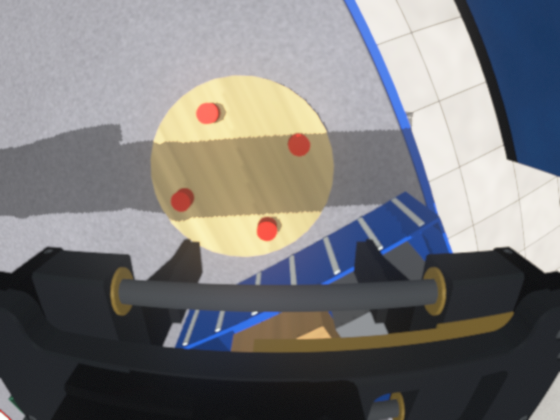

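The scene view shows the board at the centre, with the orange grip near (217,175), hub (250,183) and red dash (260,240). In the top view the grip is near (356,246), the boss ring (320,246) and the dash (317,212).

```bash
cat > h.py <<'E'
import numpy as np, cv2
from station import bot
from scipy.spatial.transform import Rotation as R
def cam(d):
    Rm=cv2.Rodrigues(np.array(d["rvec"],float))[0]; t=np.array(d["tvec"],float).ravel(); K=np.array(d["camera_matrix"])
    return Rm,t,K
def ray(d,uv,fish=False):
    Rm,t,K=cam(d); x=(uv[0]-K[0,2])/K[0,0]; y=(uv[1]-K[1,2])/K[1,1]
    if fish:
        th=np.hypot(x,y); v=np.array([x/th*np.sin(th),y/th*np.sin(th),np.cos(th)])
    else: v=np.array([x,y,1.])
    v=Rm.T@v; return -Rm.T@t, v/np.linalg.norm(v)
def plane(d,uv,z,fish=False):
    c,v=ray(d,uv,fish); return c+v*(z-c[2])/v[2]
def tri(r1,r2):
    (a,u),(b,w)=r1,r2
    s=np.linalg.lstsq(np.stack([u,-w],1),b-a,rcond=None)[0]
    p,q=a+u*s[0],b+w*s[1]; return (p+q)/2,np.linalg.norm(p-q)
def proj(d,p):
    Rm,t,K=cam(d); q=K@(Rm@np.array(p)+t); return q[:2]/q[2]
def comps(mask,minA=8):
    n,l,s,c=cv2.connectedComponentsWithStats(mask.astype(np.uint8))
    return [(s[i].tolist(),c[i].round(1).tolist()) for i in range(1,n) if s[i][4]>=minA]
def orange(f):
    h=cv2.cvtColor(f,cv2.COLOR_BGR2HSV); return (h[...,0]>=7)&(h[...,0]<=16)&(h[...,1]>225)&(h[...,2]>110)
def red(f):
    h=cv2.cvtColor(f,cv2.COLOR_BGR2HSV); return ((h[...,0]<=5)|(h[...,0]>175))&(h[...,1]>170)&(h[...,2]>90)
E
python3 - <<'E'
from h import *
for n in ("scene","top"):
    d=bot.get_image(n); f=d["frame"]
    print(n,"or",comps(orange(f)),"red",comps(red(f)))
    if n=="scene": crop=f[140:290,120:400]
    else: crop=f[170:310,180:440]
    cv2.imwrite(f"pics/{n}1.png",cv2.resize(crop,None,fx=2.8,fy=2.8,interpolation=cv2.INTER_CUBIC))
    Rm,t,K=cam(d); print(-Rm.T@t)
E
```

```text
scene or [([212, 167, 11, 20, 68], [217.3, 176.1])] red [([468, 61, 10, 10, 74], [472.0, 65.3]), ([509, 75, 11, 12, 86], [514.1, 80.6]), ([451, 84, 10, 12, 93], [455.5, 89.4]), ([0, 246, 17, 72, 391], [9.4, 283.7])]
[ 1.04932035 -0.07817015  0.77775324]
top or [] red [([519, 189, 41, 76, 491], [535.5, 224.8]), ([316, 207, 3, 10, 29], [317.0, 211.7]), ([5, 336, 14, 14, 137], [11.2, 342.6]), ([19, 340, 4, 6, 9], [20.7, 342.8]), ([41, 377, 12, 13, 121], [46.6, 383.1])]
[0.44497547 0.02766661 0.84078881]
```

View pics/scene1.png

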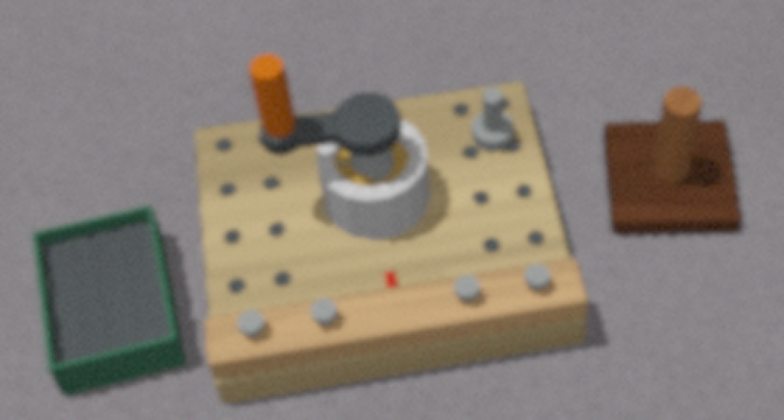

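View pics/top1.png

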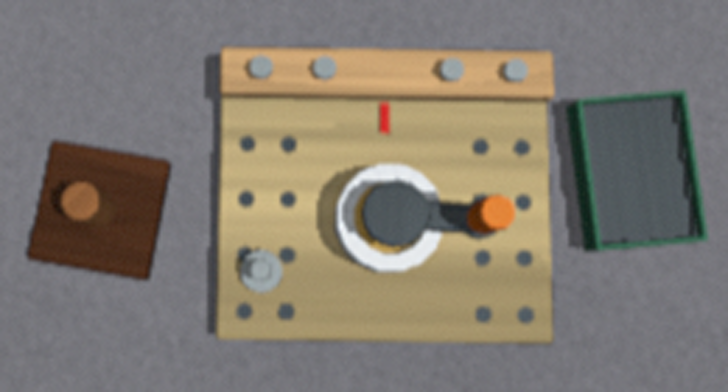

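```bash
python3 - <<'E'
from h import *
s=bot.get_image("scene"); t=bot.get_image("top")
z=lambda u,v,ox,oy:(u/2.8+ox-.3,v/2.8+oy-.3)
S=lambda u,v:z(u,v,120,140); T=lambda u,v:z(u,v,180,170)
g=tri(ray(s,S(267,65)),ray(t,T(491,211))); print("griptop",g)
hb=tri(ray(s,S(368,113)),ray(t,T(395,213))); print("hub",hb)
print("boss top",plane(t,T(390,217),.075), "scene",plane(s,S(375,154),.075))
b=plane(t,T(390,217),.075)
print("mark",plane(t,(317,211.7),.03),plane(s,S(391,279),.03))
hsv=cv2.cvtColor(t["frame"],cv2.COLOR_BGR2HSV); m=(hsv[...,0]>=5)&(hsv[...,0]<=16)&(hsv[...,1]>190)
m[:, :345]=0;m[:,:]&=True; print(comps(m[230:260,340:375]))
print("spare",plane(t,T(261,268),.07),"post top",tri(ray(s,S(682,101)),ray(t,T(80,201))))
for c in [(160,160),(170,160),(148,278),(28,257),(52,141)]: print(plane(t,T(*c),.018))
print("tin corners",[plane(t,T(*c),.035)[:2].round(3) for c in [(570,100),(684,92),(706,238),(590,248)]])
print("board top corners",[plane(t,T(*c),.03)[:2].round(3) for c in [(221,48),(552,52),(552,341),(218,340)]])
print("cleat top?",)
E
```

```text
griptop (array([ 0.49205101, -0.09794708,  0.17327126]), np.float64(0.0016090745991164204))
hub (array([ 0.49586526, -0.04427235,  0.11915023]), np.float64(0.002482088021779559))
boss top [ 0.49610149 -0.04648401  0.075     ] scene [ 0.4947605  -0.04184761  0.075     ]
mark [ 0.57172893 -0.04905209  0.03      ] [ 0.56446488 -0.0463405   0.03      ]
[([8, 11, 15, 12, 102], [14.2, 16.7])]
spare [0.46320753 0.04190434 0.07      ] post top (array([0.50892749, 0.16230859, 0.09250596]), np.float64(0.001329641500024345))
[0.54448512 0.11643129 0.018     ]
[0.54437114 0.1090541  0.018     ]
[0.45854569 0.12487309 0.018     ]
[0.47500927 0.21216968 0.018     ]
[0.55986235 0.19635557 0.018     ]
tin corners [array([ 0.582, -0.184]), array([ 0.587, -0.268]), array([ 0.48 , -0.276]), array([ 0.474, -0.192])]
board top corners [array([0.626, 0.07 ]), array([ 0.619, -0.175]), array([ 0.41 , -0.163]), array([0.414, 0.074])]
cleat top?
```

```bash
python3 - <<'E'
from h import *
s=bot.sense(); q=s["orientation"]; r=R.from_quat([q[1],q[2],q[3],q[0]]); print(r.as_matrix().round(3), s["clock"], s["tool_pos"])
for sg in (1,-1):
    T=np.array([[0,0,-1],[0,sg,0],[sg,0,0]]).T  # columns? rows are tool axes
    T=np.column_stack([[0,0,-1],[0,sg,0],[sg,0,0]])
    rel=r.inv()*R.from_matrix(T); print(sg,np.degrees(rel.as_rotvec()).round(2))
    for p in ([.491,-.099,.25],[.491,-.099,.152]): print(r.inv().apply(np.array(p)-s["tool_pos"]).round(4))
E
```

```text
[[-0.     0.426  0.905]
 [-0.     0.905 -0.426]
 [-1.    -0.    -0.   ]] 0.35 [0.27669193 0.58801648 0.24132371]
1 [-2.52e+01 -1.00e-02  2.00e-02]
[-0.0084 -0.5304  0.4864]
[ 0.0896 -0.5303  0.4864]
-1 [1.548e+02 3.000e-02 1.000e-02]
[-0.0084 -0.5304  0.4864]
[ 0.0896 -0.5303  0.4864]
```

```bash
python3 -m crank '[0,-0.016,0.015,-0.8,0,0,0, 0,-0.047,0.043,-2.2,0,0,0, -0.002,-0.085,0.078,-4,0,0,0, -0.002,-0.122,0.112,-5.8,0,0,0, -0.003,-0.16,0.147,-7.6,0,0,0, -0.003,-0.197,0.181,-9.4,0,0,0, -0.004,-0.234,0.215,-11.1,0,0,0, -0.004,-0.27,0.248,-12.8,0,0,0, -0.005,-0.307,0.282,-14.6,0,0,0, -0.005,-0.343,0.315,-16.3,0,0,0, -0.006,-0.38,0.348,-18.1,0,0,0, -0.007,-0.417,0.382,-19.8,0,0,0, -0.007,-0.452,0.415,-21.5,0,0,0, -0.008,-0.482,0.442,-22.9,0,0,0, -0.008,-0.507,0.465,-24.1,0,0,0, -0.008,-0.523,0.48,-24.8,0,0,0, -0.008,-0.5304,0.4864,-25.2,0,0,0, -0.008,-0.5304,0.4864,-25.2,0,0,0]'
python3 - <<'E'
from h import *
s=bot.sense(); q=s["orientation"]; r=R.from_quat([q[1],q[2],q[3],q[0]]); print(r.as_matrix().round(3), s["clock"], s["tool_pos"],s["qpos"],s["wrist_force"])
d=bot.get_image("wrist"); cv2.imwrite("pics/w2.png",d["frame"])
d=bot.get_image("scene"); cv2.imwrite("pics/s2.png",cv2.resize(d["frame"][80:290,100:380],None,fx=2.8,fy=2.8))
E
```

```text
clock: 2.15
tool_pos: [0.4911, -0.1005, 0.2497]
orientation: [0.707, 0.001, 0.707, -0.001]
wrist_force: [0.3, 0.9, 0.2]
gripper_width: 1.002
[[ 0.     0.003  1.   ]
 [-0.001  1.    -0.003]
 [-1.    -0.001  0.   ]] 2.15 [ 0.49105242 -0.10053388  0.24967214] [-5.92687376e-01 -1.00594034e-03  7.15803567e-01  1.83626112e+00
  1.23277974e-03  1.30586363e+00  1.69089129e+00] [0.33957465 0.89725907 0.16463005]
```

View pics/w2.png

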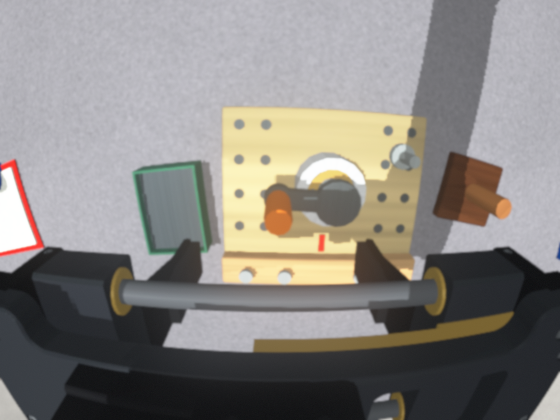

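View pics/s2.png

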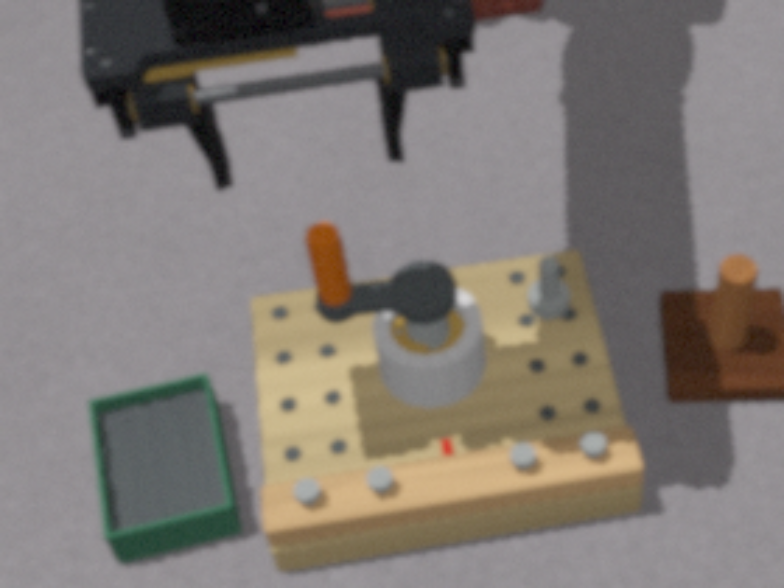

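The wrist view shows the grip from about (277,192) at its base to (278,228) at its top, to the left of the hub at (338,203). The scene view shows the open fingers behind and above the grip. I'll check the grip's position with the wrist rays.

```bash
python3 - <<'E'
from h import *
d=bot.get_image("wrist"); Rm,t,K=cam(d); print("cam",-Rm.T@t)
f=d["frame"]; h=cv2.cvtColor(f,cv2.COLOR_BGR2HSV); m=(h[...,0]>=4)&(h[...,0]<=16)&(h[...,1]>190)&(h[...,2]>90)
m[:180]=0;m[240:]=0;m[:,:250]=0;m[:,305:]=0
ys,xs=np.nonzero(m); print(xs.min(),xs.max(),ys.min(),ys.max())
for y in range(188,240,4):
    x=xs[ys==y]; print(y,(x.min(),x.max()) if len(x) else None)
cv2.imwrite("pics/w3.png",cv2.resize(f[150:260,210:430],None,fx=3.5,fy=3.5,interpolation=cv2.INTER_CUBIC))
for uv,z in (((278,227),.173),((338.5,202),.119),((321,243),.03),((332,190),.075)): print(uv,plane(d,uv,z,True))
print(bot.sense()["tool_pos"])
E
```

```text
cam [ 0.41065091 -0.09775472  0.39343536]Traceback (most recent call last):
  File "<stdin>", line 5, in <module>
    return umr_minimum(a, axis, None, out, keepdims, initial, where)
ValueError: zero-size array to reduction operation minimum which has no identity
```

```bash
python3 - <<'E'
from h import *
d=bot.get_image("wrist")
f=d["frame"]; print(cv2.cvtColor(f,cv2.COLOR_BGR2HSV)[205:232:4,278])
cv2.imwrite("pics/w3.png",cv2.resize(f[150:260,210:430],None,fx=3.5,fy=3.5,interpolation=cv2.INTER_CUBIC))
for uv,z in (((278,227),.173),((338.5,202),.119),((321,243),.03),((332,190),.075)): print(uv,plane(d,uv,z,True))
print(bot.sense()["tool_pos"])
E
```

```text
[[ 12 162 167]
 [ 13 170 180]
 [ 14 188 241]
 [ 12 181 202]
 [ 12 181 202]
 [ 12 182 202]
 [ 12 182 203]]
(278, 227) [ 0.49664279 -0.09736725  0.173     ]
(338.5, 202) [ 0.49400492 -0.04337963  0.119     ]
(321, 243) [ 0.57372127 -0.0444491   0.03      ]
(332, 190) [ 0.49456386 -0.04218714  0.075     ]
[ 0.49090471 -0.09788721  0.24953973]
```

View pics/w3.png

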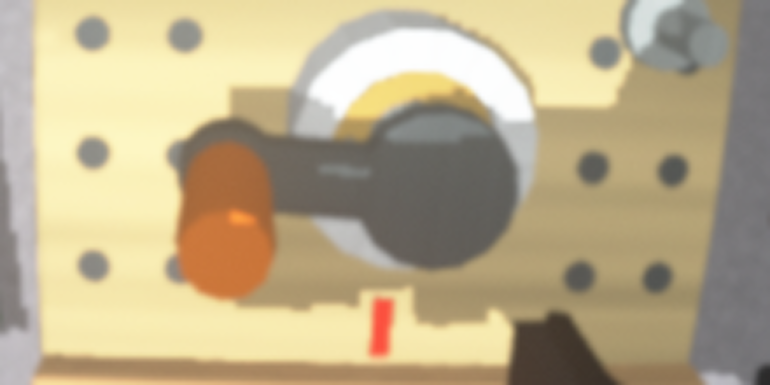

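```bash
python3 - <<'E'
from h import *
d=bot.get_image("wrist")
for uv,z in (((274.6,222.6),.173),((335.5,203.5),.119)): print(uv,plane(d,uv,z,True))
print(bot.sense()["tool_pos"])
E
python3 -m crank '[0.01,0,0.001,0,0,0,0, 0.03,0,0.001,0,0,0,0, 0.055,0,0.001,0,0,0,0, 0.075,0,0.001,0,0,0,0, 0.09,0,0.001,0,0,0,0, 0.097,0,0.001,0,0,0,0, 0.098,0,0.001,0,0,0,0, 0.098,0,0.001,0,0,0,0]'
python3 - <<'E'
from h import *
d=bot.get_image("wrist"); cv2.imwrite("pics/w4.png",d["frame"])
d=bot.get_image("scene"); cv2.imwrite("pics/s4.png",cv2.resize(d["frame"][80:290,100:380],None,fx=2.8,fy=2.8))
E
```

```text
(274.6, 222.6) [ 0.49326133 -0.09968434  0.173     ]
(335.5, 203.5) [ 0.49541979 -0.04588649  0.119     ]
[ 0.49094707 -0.09788129  0.24956782]
clock: 3.2
tool_pos: [0.4922, -0.0988, 0.1518]
orientation: [0.707, -0.0, 0.707, 0.0]
wrist_force: [-0.2, 0.0, 0.9]
gripper_width: 0.998
```

View pics/w4.png

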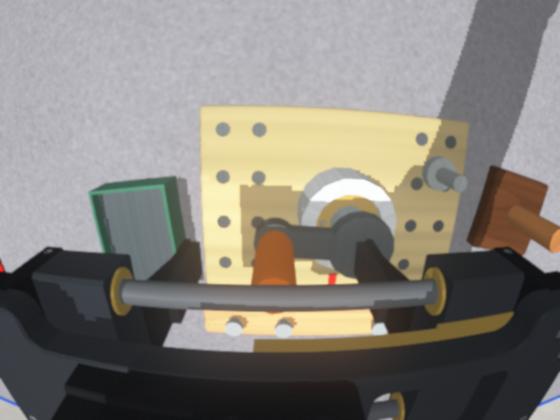

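View pics/s4.png

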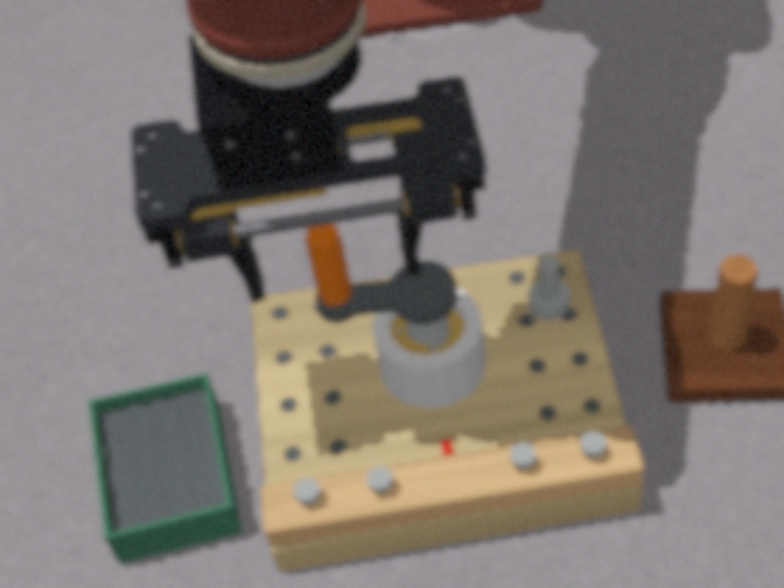

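The grip stands between the open fingers: it's at (275,265) in the wrist view, with the fingers at about 185 and 375. Closing now.

```bash
python3 -m crank '[0,0,0,0,0,0,120, 0,0,0,0,0,0,160, 0,0,0,0,0,0,180, 0,0,0,0,0,0,190, 0,0,0,0,0,0,200, 0,0,0,0,0,0,210, 0,0,0,0,0,0,210, 0,0,0,0,0,0,210]'

```

```text
clock: 4.1
tool_pos: [0.492, -0.0989, 0.1515]
orientation: [0.707, -0.0, 0.707, -0.0]
wrist_force: [-1.0, -0.6, -0.1]
gripper_width: 0.357
```

```bash
python3 -m crank '[0,0,0,0,0,0,210, 0,0,0,0,0,0,210, 0,0,0,0,0,0,210, 0,0,0,0,0,0,210, 0,0,0,0,0,0,210]'

```

```text
clock: 4.6
tool_pos: [0.492, -0.1002, 0.1517]
orientation: [0.707, -0.0, 0.707, -0.001]
wrist_force: [-0.1, -4.0, 0.1]
gripper_width: 0.234
```

```bash
cat > arc.py <<'E'
import sys,numpy as np
# a0 list... rows of tool-frame shifts from angle a0 through the angles; pitch sign z: up per rad ccw
def rows(a0,angs,zper,corr=(0,0),r=.055):
    for a in angs:
        p=r*np.array([np.cos(np.radians(a))-np.cos(np.radians(a0)),np.sin(np.radians(a))-np.sin(np.radians(a0))])+corr
        dz=zper*np.radians(a-a0)
        print(a,"[tx %.4f, ty %.4f, tz %.4f]"%(-dz,p[1],p[0]))
E
python3 -c "
from arc import rows
rows(-93.6,[-90,-84,-77,-70,-63,-56,-49,-43,-38,-35],.0013,(0,-.0013))"
```

```text
-90 [tx -0.0001, ty -0.0014, tz 0.0035]
-84 [tx -0.0002, ty -0.0011, tz 0.0092]
-77 [tx -0.0004, ty 0.0000, tz 0.0158]
-70 [tx -0.0005, ty 0.0019, tz 0.0223]
-63 [tx -0.0007, ty 0.0046, tz 0.0284]
-56 [tx -0.0009, ty 0.0080, tz 0.0342]
-49 [tx -0.0010, ty 0.0121, tz 0.0395]
-43 [tx -0.0011, ty 0.0161, tz 0.0437]
-38 [tx -0.0013, ty 0.0197, tz 0.0468]
-35 [tx -0.0013, ty 0.0220, tz 0.0485]
```

```bash
python3 -m crank '[-0.0001,-0.0014,0.0035,0,0,0,210, -0.0002,-0.0011,0.0092,0,0,0,210, -0.0004,0,0.0158,0,0,0,210, -0.0005,0.0019,0.0223,0,0,0,210, -0.0007,0.0046,0.0284,0,0,0,210]'

```

```text
clock: 5.1
tool_pos: [0.5199, -0.0955, 0.1519]
orientation: [0.706, -0.0, 0.708, -0.001]
wrist_force: [-6.3, -4.7, 2.7]
gripper_width: 0.23
```

```bash
python3 -c "
from arc import rows
rows(-63,[-57,-51,-45,-40,-37,-35],.0013)"
```

```text
-57 [tx -0.0001, ty 0.0029, tz 0.0050]
-51 [tx -0.0003, ty 0.0063, tz 0.0096]
-45 [tx -0.0004, ty 0.0101, tz 0.0139]
-40 [tx -0.0005, ty 0.0137, tz 0.0172]
-37 [tx -0.0006, ty 0.0159, tz 0.0190]
-35 [tx -0.0006, ty 0.0175, tz 0.0201]
```

```bash
python3 -m crank '[0,0,0,0,0,0,210]'
```

```text
clock: 5.2
tool_pos: [0.5216, -0.0944, 0.1524]
orientation: [0.708, -0.0, 0.707, -0.0]
wrist_force: [2.9, -1.0, -1.2]
gripper_width: 0.234
```

```bash
python3 -m crank '[-0.0001,0.0029,0.005,0,0,0,210, -0.0003,0.0063,0.0096,0,0,0,210, -0.0004,0.0101,0.0139,0,0,0,210, -0.0005,0.0137,0.0172,0,0,0,210, -0.0006,0.0159,0.019,0,0,0,210, -0.0006,0.0175,0.0201,0,0,0,210, -0.0006,0.0175,0.0201,0,0,0,210]'
python3 - <<'E'
from h import *
s=bot.get_image("scene"); t=bot.get_image("top")
cv2.imwrite("pics/s5.png",cv2.resize(s["frame"][80:290,100:380],None,fx=2.8,fy=2.8))
cv2.imwrite("pics/t5.png",cv2.resize(t["frame"][170:310,180:440],None,fx=2.8,fy=2.8))
E
```

```text
clock: 5.9
tool_pos: [0.5416, -0.0768, 0.1531]
orientation: [0.708, -0.0, 0.706, -0.0]
wrist_force: [4.0, -4.0, -0.2]
gripper_width: 0.232
```

View pics/s5.png

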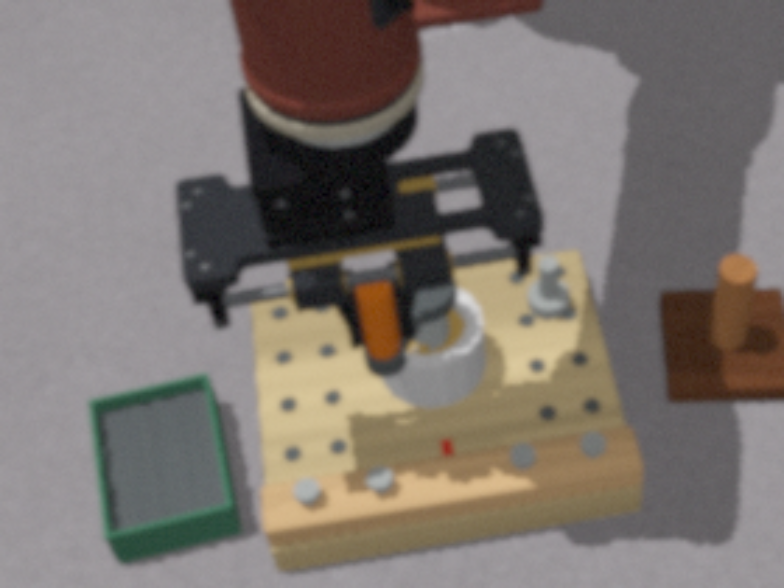

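```bash
python3 -m crank '[0,-0.0007,0.001,0,0,0,186, 0,-0.0007,0.001,0,0,0,186, 0,-0.0007,0.001,0,0,0,186, 0,-0.0007,0.001,0,0,0,186]'
python3 -c "
from arc import rows
rows(-35,range(-32,40,3),0)"
```

```text
clock: 6.4
tool_pos: [0.5413, -0.0771, 0.1527]
orientation: [0.707, 0.0, 0.707, 0.0]
wrist_force: [-0.2, -0.2, 0.1]
gripper_width: 0.268
-32 [tx -0.0000, ty 0.0024, tz 0.0016]
-29 [tx -0.0000, ty 0.0049, tz 0.0031]
-26 [tx -0.0000, ty 0.0074, tz 0.0044]
-23 [tx -0.0000, ty 0.0101, tz 0.0056]
-20 [tx -0.0000, ty 0.0127, tz 0.0066]
-17 [tx -0.0000, ty 0.0155, tz 0.0075]
-14 [tx -0.0000, ty 0.0182, tz 0.0083]
-11 [tx -0.0000, ty 0.0211, tz 0.0089]
-8 [tx -0.0000, ty 0.0239, tz 0.0094]
-5 [tx -0.0000, ty 0.0268, tz 0.0097]
-2 [tx -0.0000, ty 0.0296, tz 0.0099]
1 [tx -0.0000, ty 0.0325, tz 0.0099]
4 [tx -0.0000, ty 0.0354, tz 0.0098]
7 [tx -0.0000, ty 0.0382, tz 0.0095]
10 [tx -0.0000, ty 0.0411, tz 0.0091]
13 [tx -0.0000, ty 0.0439, tz 0.0085]
16 [tx -0.0000, ty 0.0467, tz 0.0078]
19 [tx -0.0000, ty 0.0495, tz 0.0070]
22 [tx -0.0000, ty 0.0522, tz 0.0059]
25 [tx -0.0000, ty 0.0548, tz 0.0048]
28 [tx -0.0000, ty 0.0574, tz 0.0035]
31 [tx -0.0000, ty 0.0599, tz 0.0021]
34 [tx -0.0000, ty 0.0623, tz 0.0005]
37 [tx -0.0000, ty 0.0646, tz -0.0011]
```

```bash
cat > gz.py <<'E'
from h import *
def meas(tag=None):
    s=bot.get_image("scene"); f=s["frame"]; tp=bot.sense()["tool_pos"]
    h=cv2.cvtColor(f,cv2.COLOR_BGR2HSV); m=(h[...,0]>=3)&(h[...,0]<=17)&(h[...,1]>200)&(h[...,2]>60)
    c=[x for x in comps(m,40) if 180<x[1][0]<320 and 130<x[1][1]<240]
    print("orange",c)
    # column-wise bottom/top of blob via grip axis projection
    for z in (.117,.109,.173,.165): print(z,proj(s,[tp[0],tp[1],z]).round(1),end=" ")
    print()
    if tag: cv2.imwrite(f"pics/{tag}.png",cv2.resize(f[120:270,160:340],None,fx=4,fy=4,interpolation=cv2.INTER_CUBIC))
E
python3 -c "
from gz import *
meas('s6')"
python3 -m crank '[0,0.0024,0.0016,0,0,0,186, 0,0.0049,0.0031,0,0,0,186, 0,0.0074,0.0044,0,0,0,186, 0,0.0101,0.0056,0,0,0,186]'
python3 -c "
from gz import *
meas('s7')"
```

```text
orange [([228, 182, 14, 26, 249], [234.9, 193.6])]
0.117 [235.7 204.1] 0.109 [236.2 206.9] 0.173 [232.  183.3] 0.165 [232.5 186.4] 
clock: 6.85
tool_pos: [0.5473, -0.0678, 0.1529]
orientation: [0.707, -0.0, 0.707, -0.0]
wrist_force: [-0.1, -4.8, 0.5]
gripper_width: 0.269
orange [([232, 184, 15, 25, 254], [239.2, 195.4])]
0.117 [242.2 205.8] 0.109 [242.7 208.6] 0.173 [238.8 185.1] 0.165 [239.3 188.2]
```

View pics/s6.png

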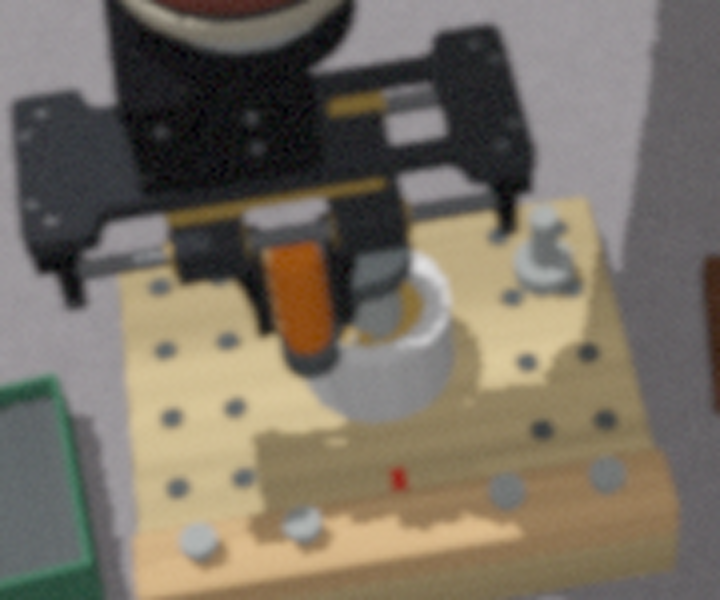

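View pics/s7.png

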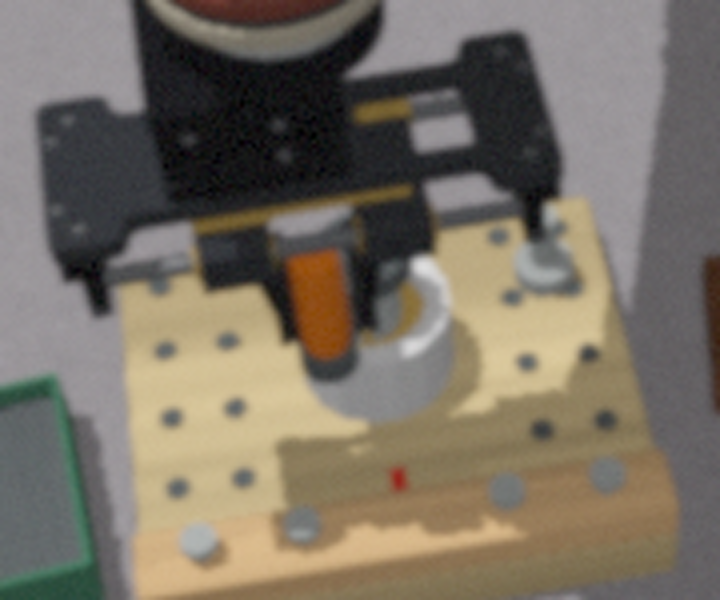

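The grip is inside the loosened fingers: its base is at (326,366) in the crop, and it isn't down yet. The blob followed the arc without an extra shift. I'll keep going in small steps.

```bash
cat >> gz.py <<'E'
def q():
    s=bot.get_image("scene"); f=s["frame"]; st=bot.sense(); tp=st["tool_pos"]
    h=cv2.cvtColor(f,cv2.COLOR_BGR2HSV); m=(h[...,0]>=3)&(h[...,0]<=17)&(h[...,1]>200)&(h[...,2]>60)
    c=[x for x in comps(m,40) if 180<x[1][0]<320 and 130<x[1][1]<240]
    p=proj(s,[tp[0],tp[1],.117]); print("rel row %.1f"%(c[0][1][1]-p[1]),c, "ang",np.degrees(np.arctan2(tp[1]+.0455,tp[0]-.4955)).round(1))
E
python3 -m crank '[0,0.0026,0.001,0,0,0,186, 0,0.0054,0.0019,0,0,0,186]'
python3 -c "
from gz import *
q()"
python3 -c "
from arc import rows
rows(-17,[-14,-11,-8,-5],0)"

```

```text
clock: 7.1
tool_pos: [0.5491, -0.0621, 0.1529]
orientation: [0.707, -0.0, 0.707, -0.0]
wrist_force: [-0.1, -4.1, 0.1]
gripper_width: 0.269
rel row -10.3 [([236, 184, 15, 25, 258], [243.1, 195.8])] ang -16.3
-14 [tx -0.0000, ty 0.0028, tz 0.0008]
-11 [tx -0.0000, ty 0.0056, tz 0.0014]
-8 [tx -0.0000, ty 0.0084, tz 0.0019]
-5 [tx -0.0000, ty 0.0113, tz 0.0022]
```

```bash
python3 -m crank '[0,0.0028,0.0008,0,0,0,186, 0,0.0056,0.0014,0,0,0,186]'
python3 -c "
from gz import *
q()"
```

```text
clock: 7.35
tool_pos: [0.5504, -0.0553, 0.1527]
orientation: [0.707, 0.0, 0.707, 0.001]
wrist_force: [-0.2, -0.0, -0.3]
gripper_width: 0.273
rel row -8.6 [([242, 184, 13, 28, 273], [248.2, 197.4])] ang -9.6
```

```bash
python3 -m crank '[0,0.0028,0.0005,0,0,0,186, 0,0.0057,0.0008,0,0,0,186]'
python3 -c "
from gz import *
q()"
```

```text
clock: 7.6
tool_pos: [0.5511, -0.0512, 0.1528]
orientation: [0.707, -0.0, 0.707, -0.0]
wrist_force: [0.2, -4.2, -0.7]
gripper_width: 0.275
rel row -8.4 [([243, 185, 14, 27, 260], [250.1, 197.4])] ang -5.0
```

```bash
python3 -m crank '[0,0,0,0,0,0,184, 0,0,0,0,0,0,184]'; python3 -c "
from gz import *
meas('s9')"
```

```text
clock: 7.85
tool_pos: [0.5512, -0.0502, 0.1529]
orientation: [0.707, 0.0, 0.707, 0.0]
wrist_force: [0.2, 0.1, -0.5]
gripper_width: 0.279
orange [([245, 184, 13, 28, 274], [251.5, 197.2])]
0.117 [252.2 205.8] 0.109 [252.6 208.6] 0.173 [249.4 185.1] 0.165 [249.8 188.2]
```

View pics/s9.png

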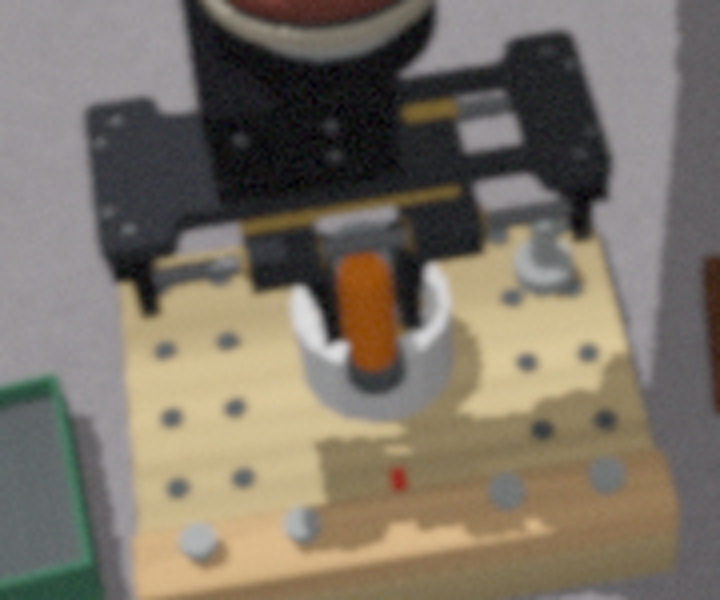

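```bash
python3 - <<'E'
import cv2,numpy as np
a=[cv2.imread(f"pics/{n}.png") for n in ("s6","s7","s9")]
b=[cv2.resize(x[220:420,cx-60:cx+60],None,fx=2.2,fy=2.9,interpolation=cv2.INTER_CUBIC) for x,cx in zip(a,(303,324,370))]
o=np.hstack(b)
for y in range(0,o.shape[0],58): cv2.line(o,(0,y),(o.shape[1],y),(255,255,255),1)
cv2.imwrite("pics/cmp.png",o)
E
```

```text
(no output)
```

View pics/cmp.png

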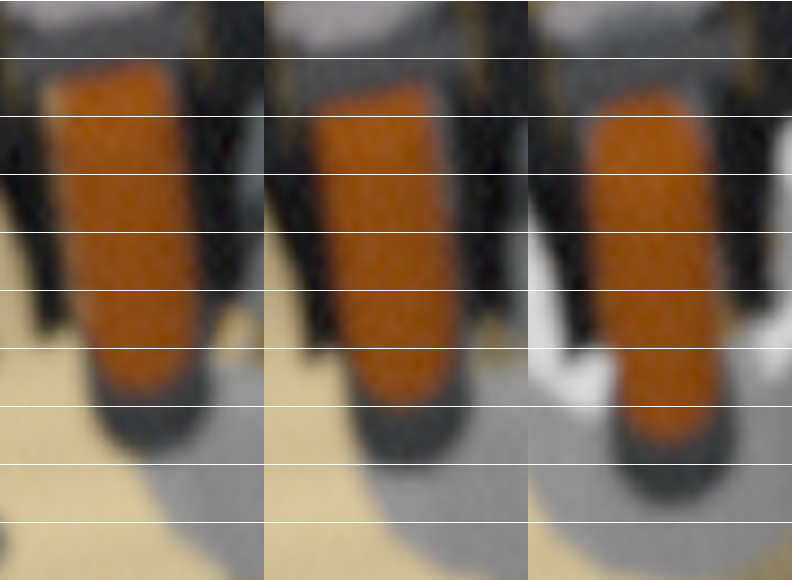

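The drop shows clearly: comparing the crops, the grip base and arm end are about 3.2 px (8 mm) lower at the third stop, and the full rounded grip top now shows. It dropped with the grip at about -14° ± 4° (world azimuth). Next I close the fingers and turn forward.

```bash
python3 -m crank '[0.002,0,0,0,0,0,200, 0.004,0,0,0,0,0,210, 0.004,0,0,0,0,0,210, 0.004,0,0,0,0,0,210, 0.004,0,0,0,0,0,210]'
python3 -c "
from gz import *
print(bot.sense()['ft_torque'])
q()
t=bot.get_image('top'); cv2.imwrite('pics/t10.png',cv2.resize(t['frame'][170:310,240:400],None,fx=4,fy=4))
w=bot.get_image('wrist'); cv2.imwrite('pics/w10.png',w['frame'])
from arc import rows
rows(-5.5,[-8,-12,-18,-25,-32,-39,-46,-53,-60,-65],.0013)"
```

```text
clock: 8.4
tool_pos: [0.5518, -0.0505, 0.1499]
orientation: [0.708, 0.0, 0.707, 0.0]
wrist_force: [-2.1, 1.3, 10.6]
gripper_width: 0.228
[0.25569456 0.76189962 0.01777447]
rel row -8.6 [([245, 185, 14, 27, 276], [251.8, 197.5])] ang -5.1
-8 [tx 0.0001, ty -0.0024, tz -0.0003]
-12 [tx 0.0001, ty -0.0062, tz -0.0009]
-18 [tx 0.0003, ty -0.0117, tz -0.0024]
-25 [tx 0.0004, ty -0.0180, tz -0.0049]
-32 [tx 0.0006, ty -0.0239, tz -0.0081]
-39 [tx 0.0008, ty -0.0293, tz -0.0120]
-46 [tx 0.0009, ty -0.0343, tz -0.0165]
-53 [tx 0.0011, ty -0.0387, tz -0.0216]
-60 [tx 0.0012, ty -0.0424, tz -0.0272]
-65 [tx 0.0014, ty -0.0446, tz -0.0315]
```

View pics/w10.png

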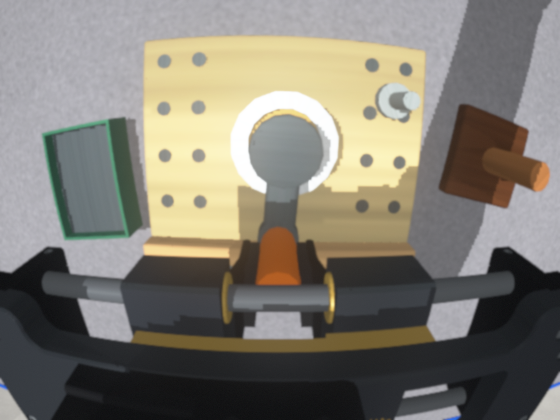

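The wrist view shows the fingers closed on the grip near (278,255), with the arm straight from the hub (287,150). I overdrove 4 mm downward and got about 10 N of upward push, so the bolt is bottomed and fully sunk. Turning forward now.

```bash
python3 -m crank '[-0.0006,-0.0024,-0.0003,0,0,0,210, -0.0006,-0.0062,-0.0009,0,0,0,210, -0.0005,-0.0117,-0.0024,0,0,0,210, -0.0004,-0.018,-0.0049,0,0,0,210, -0.0002,-0.0239,-0.0081,0,0,0,210, 0,-0.0293,-0.012,0,0,0,210, 0.0001,-0.0343,-0.0165,0,0,0,210, 0.0003,-0.0387,-0.0216,0,0,0,210, 0.0004,-0.0424,-0.0272,0,0,0,210, 0.0006,-0.0446,-0.0315,0,0,0,210, 0.0006,-0.0446,-0.0315,0,0,0,210]'
python3 -c "
from gz import *
q()
from arc import rows
rows(-65,[-68,-73,-80,-87,-94,-101,-108,-115,-122,-128,-132,-135],.0013)"
```

```text
clock: 9.65
tool_pos: [0.5192, -0.0962, 0.1484]
orientation: [0.707, 0.0, 0.707, -0.0]
wrist_force: [-1.6, 0.1, 7.5]
gripper_width: 0.232
rel row -8.2 [([215, 175, 15, 28, 283], [222.1, 187.9])] ang -64.8
-68 [tx 0.0001, ty -0.0011, tz -0.0026]
-73 [tx 0.0002, ty -0.0027, tz -0.0072]
-80 [tx 0.0003, ty -0.0043, tz -0.0137]
-87 [tx 0.0005, ty -0.0051, tz -0.0204]
-94 [tx 0.0007, ty -0.0050, tz -0.0271]
-101 [tx 0.0008, ty -0.0041, tz -0.0337]
-108 [tx 0.0010, ty -0.0025, tz -0.0402]
-115 [tx 0.0011, ty -0.0000, tz -0.0465]
-122 [tx 0.0013, ty 0.0032, tz -0.0524]
-128 [tx 0.0014, ty 0.0065, tz -0.0571]
-132 [tx 0.0015, ty 0.0090, tz -0.0600]
-135 [tx 0.0016, ty 0.0110, tz -0.0621]
```

```bash
python3 -m crank '[0,-0.0011,-0.0026,0,0,0,210, 0.0001,-0.0027,-0.0072,0,0,0,210, 0.0002,-0.0043,-0.0137,0,0,0,210, 0.0004,-0.0051,-0.0204,0,0,0,210, 0.0006,-0.005,-0.0271,0,0,0,210, 0.0007,-0.0041,-0.0337,0,0,0,210, 0.0009,-0.0025,-0.0402,0,0,0,210, 0.001,0,-0.0465,0,0,0,210, 0.0012,0.0032,-0.0524,0,0,0,210, 0.0013,0.0065,-0.0571,0,0,0,210, 0.0014,0.009,-0.06,0,0,0,210, 0.0015,0.011,-0.0621,0,0,0,210, 0.0015,0.011,-0.0621,0,0,0,210]'
python3 -c "
from gz import *
q()
from arc import rows
rows(-135,[-138,-143,-150,-157,-164,-171,-178,-185,-192,-198,-202,-205],.0013)"
```

```text
clock: 11.0
tool_pos: [0.4568, -0.0843, 0.147]
orientation: [0.707, 0.0, 0.707, 0.0]
wrist_force: [-2.3, 1.7, 9.4]
gripper_width: 0.229
rel row -7.5 [([218, 148, 14, 27, 259], [224.5, 160.7])] ang -135.1
-138 [tx 0.0001, ty 0.0021, tz -0.0020]
-143 [tx 0.0002, ty 0.0058, tz -0.0050]
-150 [tx 0.0003, ty 0.0114, tz -0.0087]
-157 [tx 0.0005, ty 0.0174, tz -0.0117]
-164 [tx 0.0007, ty 0.0237, tz -0.0140]
-171 [tx 0.0008, ty 0.0303, tz -0.0154]
-178 [tx 0.0010, ty 0.0370, tz -0.0161]
-185 [tx 0.0011, ty 0.0437, tz -0.0159]
-192 [tx 0.0013, ty 0.0503, tz -0.0149]
-198 [tx 0.0014, ty 0.0559, tz -0.0134]
-202 [tx 0.0015, ty 0.0595, tz -0.0121]
-205 [tx 0.0016, ty 0.0621, tz -0.0110]
```

```bash
python3 -m crank '[0,0.0021,-0.002,0,0,0,210, 0,0.0058,-0.005,0,0,0,210, 0.0001,0.0114,-0.0087,0,0,0,210, 0.0003,0.0174,-0.0117,0,0,0,210, 0.0005,0.0237,-0.014,0,0,0,210, 0.0006,0.0303,-0.0154,0,0,0,210, 0.0008,0.037,-0.0161,0,0,0,210, 0.0009,0.0437,-0.0159,0,0,0,210, 0.0011,0.0503,-0.0149,0,0,0,210, 0.0012,0.0559,-0.0134,0,0,0,210, 0.0013,0.0595,-0.0121,0,0,0,210, 0.0014,0.0621,-0.011,0,0,0,210, 0.0014,0.0621,-0.011,0,0,0,210]'
python3 -c "
from gz import *
q()
from arc import rows
rows(-205,[-208,-213,-220,-227,-234,-241,-248,-255,-262,-268,-272,-275],.0013)"
```

```text
clock: 12.35
tool_pos: [0.4465, -0.0221, 0.1456]
orientation: [0.707, -0.0, 0.707, 0.0]
wrist_force: [2.7, -0.5, 5.9]
gripper_width: 0.23
rel row -7.0 [([252, 140, 13, 26, 246], [258.1, 151.6])] ang 154.4
-208 [tx 0.0001, ty 0.0026, tz 0.0013]
-213 [tx 0.0002, ty 0.0067, tz 0.0037]
-220 [tx 0.0003, ty 0.0121, tz 0.0077]
-227 [tx 0.0005, ty 0.0170, tz 0.0123]
-234 [tx 0.0007, ty 0.0213, tz 0.0175]
-241 [tx 0.0008, ty 0.0249, tz 0.0232]
-248 [tx 0.0010, ty 0.0278, tz 0.0292]
-255 [tx 0.0011, ty 0.0299, tz 0.0356]
-262 [tx 0.0013, ty 0.0312, tz 0.0422]
-268 [tx 0.0014, ty 0.0317, tz 0.0479]
-272 [tx 0.0015, ty 0.0317, tz 0.0518]
-275 [tx 0.0016, ty 0.0315, tz 0.0546]
```

```bash
python3 -m crank '[0.0001,0.0026,0.0013,0,0,0,210, 0.0002,0.0067,0.0037,0,0,0,210, 0.0003,0.0121,0.0077,0,0,0,210, 0.0005,0.017,0.0123,0,0,0,210, 0.0007,0.0213,0.0175,0,0,0,210, 0.0008,0.0249,0.0232,0,0,0,210, 0.001,0.0278,0.0292,0,0,0,210, 0.0011,0.0299,0.0356,0,0,0,210, 0.0013,0.0312,0.0422,0,0,0,210, 0.0014,0.0317,0.0479,0,0,0,210, 0.0015,0.0317,0.0518,0,0,0,210, 0.0016,0.0315,0.0546,0,0,0,210, 0.0016,0.0315,0.0546,0,0,0,210]'
python3 -c "
from gz import *
q()
from arc import rows
rows(-275,[-278,-283,-290,-297,-304,-311,-318,-325,-332,-339,-345,-350,-353,-355],.0013)"
```

```text
clock: 13.7
tool_pos: [0.5013, 0.0091, 0.1434]
orientation: [0.707, -0.0, 0.707, -0.0]
wrist_force: [-0.1, -1.7, -2.5]
gripper_width: 0.23
rel row -7.2 [([275, 159, 12, 26, 244], [281.0, 170.9])] ang 84.0
-278 [tx 0.0001, ty -0.0003, tz 0.0029]
-283 [tx 0.0002, ty -0.0012, tz 0.0076]
-290 [tx 0.0003, ty -0.0031, tz 0.0140]
-297 [tx 0.0005, ty -0.0058, tz 0.0202]
-304 [tx 0.0007, ty -0.0092, tz 0.0260]
-311 [tx 0.0008, ty -0.0133, tz 0.0313]
-318 [tx 0.0010, ty -0.0180, tz 0.0361]
-325 [tx 0.0011, ty -0.0232, tz 0.0403]
-332 [tx 0.0013, ty -0.0290, tz 0.0438]
-339 [tx 0.0015, ty -0.0351, tz 0.0466]
-345 [tx 0.0016, ty -0.0406, tz 0.0483]
-350 [tx 0.0017, ty -0.0452, tz 0.0494]
-353 [tx 0.0018, ty -0.0481, tz 0.0498]
-355 [tx 0.0018, ty -0.0500, tz 0.0500]
```

```bash
python3 -m crank '[0.0002,-0.0003,0.0029,0,0,0,210, 0.0004,-0.0012,0.0076,0,0,0,210, 0.0006,-0.0031,0.014,0,0,0,210, 0.0008,-0.0058,0.0202,0,0,0,210, 0.001,-0.0092,0.026,0,0,0,210, 0.0011,-0.0133,0.0313,0,0,0,210, 0.0013,-0.018,0.0361,0,0,0,210, 0.0014,-0.0232,0.0403,0,0,0,210, 0.0016,-0.029,0.0438,0,0,0,210, 0.0018,-0.0351,0.0466,0,0,0,210, 0.0019,-0.0406,0.0483,0,0,0,210, 0.002,-0.0452,0.0494,0,0,0,210, 0.0021,-0.05,0.05,0,0,0,210, 0.0022,-0.0548,0.0502,0,0,0,210, 0.0024,-0.0615,0.0498,0,0,0,210, 0.0025,-0.0653,0.0492,0,0,0,210, 0.0025,-0.0681,0.0486,0,0,0,210, 0.0025,-0.0681,0.0486,0,0,0,210, 0.0025,-0.0681,0.0486,0,0,0,210]'
python3 -c "
from gz import *
q(); meas('s20')
w=bot.get_image('wrist'); cv2.imwrite('pics/w20.png',w['frame'])
s=bot.sense(); print(s['tool_pos'],s['wrist_force'],s['qd'].round(4))
t=bot.get_image('top'); cv2.imwrite('pics/t20.png',cv2.resize(t['frame'][160:310,170:440],None,fx=2.8,fy=2.8))"
```

```text
clock: 15.65
tool_pos: [0.5499, -0.0601, 0.1415]
orientation: [0.707, -0.0, 0.707, -0.001]
wrist_force: [1.5, -4.1, -1.3]
gripper_width: 0.233
rel row -5.6 [([240, 189, 13, 25, 261], [246.4, 200.6])] ang -14.8
orange [([239, 189, 15, 26, 268], [246.5, 200.8])]
0.117 [246.7 206.3] 0.109 [247.1 209. ] 0.173 [243.6 185.5] 0.165 [244.  188.6] 
[ 0.55001077 -0.05953002  0.14150061] [ 1.58459908 -3.91158076 -0.22500629] [-0.0026  0.0004 -0.0019  0.0008 -0.004  -0.0007 -0.0007]
```

View pics/s20.png

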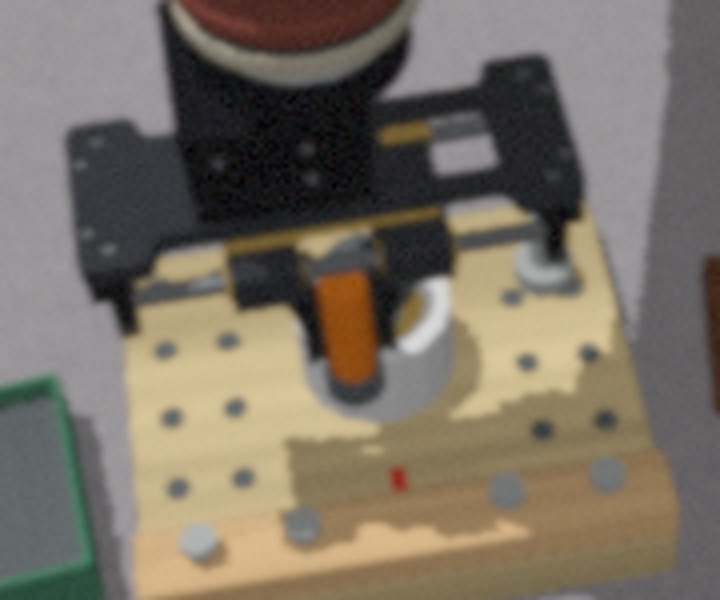

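View pics/w20.png

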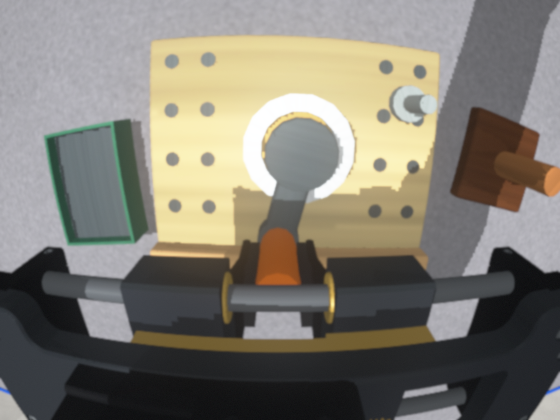

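View pics/t20.png

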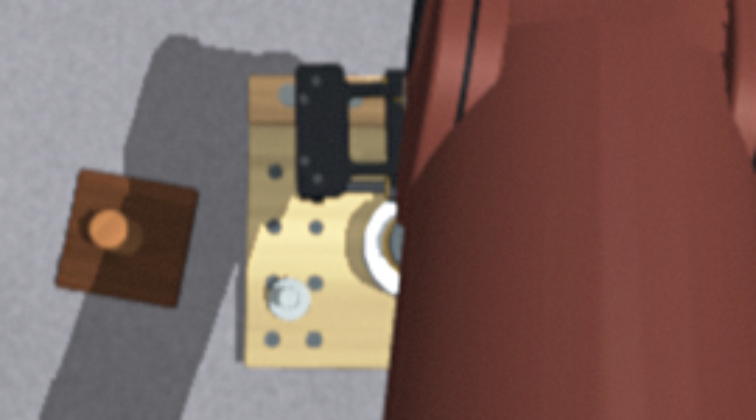

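```bash
python3 -m crank '[0,0,0,0,0,0,210, 0,0,0,0,0,0,210, 0,0,0,0,0,0,210, 0,0,0,0,0,0,210, 0,0,0,0,0,0,210]'; python3 -c "
from gz import *
q()"
```

```text
clock: 16.35
tool_pos: [0.5501, -0.0588, 0.1415]
orientation: [0.707, -0.0, 0.707, 0.0]
wrist_force: [3.6, -3.1, 1.3]
gripper_width: 0.231
rel row -5.4 [([240, 189, 15, 26, 263], [247.2, 200.8])] ang -13.6
```

```bash
for i in 1 2 3; do python3 -m crank '[0,0,0,0,0,0,210, 0,0,0,0,0,0,210, 0,0,0,0,0,0,210]' | sed -n '1,2p;4p'; done
```

```text
clock: 16.7
tool_pos: [0.5501, -0.0588, 0.1415]
wrist_force: [3.4, -3.9, 0.8]
clock: 17.0
tool_pos: [0.5501, -0.0588, 0.1415]
wrist_force: [4.7, -3.8, 1.2]
clock: 17.3
tool_pos: [0.5501, -0.0588, 0.1415]
wrist_force: [3.8, -2.6, 1.0]
```

Still and held. Handing in.

```bash
python3 -c "
from station import bot
print(bot.sign_off())"
```

```text
the job is handed in; nothing more can be done
None
```

The bolt is started one full turn, and I handed the job in at about 17.3 s with the fingers still closed on the grip.

- **Backward:** I turned the crank anticlockwise from about −94° (world azimuth) to −35° with the grip held firmly. From there I used loosened fingers, so the bolt could fall freely.
- **Drop:** It dropped with the grip at about −14° ± 4°. The scene images showed a fall of about 3.2 px, roughly 8 mm. Pressing down then met about 10 N, so it had sunk fully.
- **Forward:** I closed the fingers again and turned clockwise to −374°, one turn past the drop. The tool sank 8.4 mm on the way, against 8 mm expected. The image shift of about 2.9 px also agrees.
- **Final state:** The tool pose was steady over the last second (opening 0.23, force about 5 N). The last pictures, just before that, show the post stand and spare bolt where they were. The tin also looks unmoved, but only the wrist view showed it clearly at the end because the arm blocked the top camera.

The exact drop angle is only known to about ± 4°, so the "one turn" carries that uncertainty. No check failed.

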